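# Level the bench rack's shelf with its jack foot

## Task

First slide the spirit level along the shelf, under the green portal, until its leading end is home against the end stop. Then turn the wing knob of the levelling foot until the bubble stands between the two black lines, let go of the knob, and with closed fingers press straight down on the level's bare metal top with about 10 N. Finish while still pressing, with the level home and the bubble between its lines; leave the die, the flange plate and the carton where they are.

Things in the scene. Friction and masses are not known exactly. Their poses are not given: they have to be found in the camera images.
- level: loose spirit level: aluminium bar 220 long (y) x 28 wide (x) x 44 high, black end caps, 0.30 to 0.46 kg. Origin: centre of its underside, z up. Its +y end leads and starts 85 to 175 mm short of the end stop. Mid-top: a yellow-green vial in a 72 mm slot, with a pale bubble about 14 mm long and two black lines 23 mm apart.
- press_top (a point): point on the level's plain metal top, on its middle line, 62 mm from its middle towards -y, 44 mm above its underside: clear of vial and portal, firm to press on
- deck (a point): plywood shelf board (shelf_c8 in the rules), 240 (x) x 440 (y) x 18, in a green steel frame whose rim is 3 mm higher. Origin: centre of its top, about 97 mm above the bench; y runs to the foot's end, z is normal to it. It hinges about a pivot along x at y = -210 mm and starts 0.014 to 0.028 rad low at the +y end.
- stop (a point): on the deck, foot of the middle of the end stop's face (green plate 68 wide, 30 high), at deck x = 50, y = 195 mm; axes as the deck's. Level home: its +y end touches the plate, so its origin lies 110 mm from here towards -y at the same x, its y along this y.
- portal (a point): on the deck, middle of the gap under the green portal, at deck x = 50, y = 165 mm; axes as the deck's. Gap 44 wide (x) between two posts 12 thick; strap 30 mm wide (y), underside 56 and top 60 mm above the deck.
- knob_grip (a point): grip point of the levelling foot's black wing knob, on its upright axis, 37 mm above the deck at deck x = -60, y = 150 mm. The wing is a bar 46 long (this point's x) x 12 thick (its y), 19 to 47 mm above the deck, on a disc 38 mm across, 11 high. It turns stiffly (0.15 N m) about z, stays where left, and rises with the shelf 3.6 mm per rad.
- bubble_mid (a point): middle of the bubble, 40 mm above the level's underside; its y in the level's frame is 0 in the vial's middle, at most 26 mm either way. It runs to the high end, 0.7 mm per mrad, settling in 1 s. Turning the knob clockwise (from above) raises the shelf's +y end 0.010 rad per rad, so the bubble goes 7 mm per rad to +y; 1.4 to 2.8 rad are needed. Between the lines: within 3.5 mm of the middle.
- die: bystander: dark steel V die, 60 x 110 x 60 high, on the bench; origin centre of its underside
- flange: bystander: square steel flange plate with four holes, 100 x 100 x 14, flat on the bench; origin centre of its underside
- carton: bystander: open cardboard carton, 100 x 120 x 80 high, on the bench; origin centre of its underside
Things that resemble listed ones, but are neither listed nor needed, are in the scene too. There is more than one size of the level; the job needs the largest.

How it is judged:
By the outcome, as a careful person would: the job done as asked, in the order asked, and still so for the second after the job is handed in, while the arm keeps its last pose, push and grip.
It also fails if it takes over 72 s, if anything falls off the work surface, if the arm or the gripper's body presses on something with over 40 N, if the wrist force passes 120 N, or if a joint passes its speed limit or range.

## Robot

A 6-joint arm with a two-finger parallel gripper is mounted at the origin on the work surface. World frame = base frame: x ahead of the robot, y to its left, z up, the work surface at z = 0. Lengths are in m, angles in rad, forces in N, time in s.
With the tool pointing down it reaches from about 0.375 to 0.975 m from the base axis. Payload 3.8 kg.
Tool frame: the origin (TCP) lies midway between the tips of the shut fingers; the grasp point (between the pads) lies 19 mm behind it; z points along the fingers, y is the line along which they close (so a half turn about z gives the same grasp; the last joint's range is limited). The gripper opens to 85 mm and grips with 20 to 120 N. Pads are 22 mm wide; open, the fingers measure 114 mm over their backs; the gripper's body (76 mm by 85 mm) begins 54 mm behind the grasp point. The pads swing forward as they close: fully open they stand 13 mm farther back than shut.
Start: joints at [1.202, 0.264, 1.604, -0, 1.274, -0.037], TCP at [0.22, 0.638, 0.231] pointing down, gripper open.
Joint ranges: [-2.63, 2.63], [-0.94, 2.18], [0.31, 2.57], [-1.31, 4.45], [0, 2.66], [-2.55, 2.55]. Speed limits (rad/s): [2.57, 2.57, 3.14, 3.14, 3.14, 3.14].

## Interface

Orientations are given as a rotation vector (axis times angle).
In Python, from workcell import status, read_camera, workorder, masks_of gives the robot as it stands.
- The arm moves only by the tool drive_tool, never from a script. Its argument "rows" is a list of rows, each a list of 7 numbers: the turn, a rotation vector about the tool's x, y, z in degrees, then the shift along the tool's x, y, z in m, then the opening, from 0 (shut) to 1 (fully open). In form: [[ax, ay, az, tx, ty, tz, claw], ...]. A call has 1 to 8 rows; each row shifts and turns the commanded pose from where the row before left it, along the tool's axes as they then stand; what a row does not reach is not made up. A row lasts 1/12 s, in which the tool goes at most 41.7 mm and 7.16 degrees, less where a joint would pass 70% of its speed; a pose out of reach is approached as far as the arm can. A call is refused whole if a number of a shift passes 0.0417 or a number of a turn 7.16, either way. A call with a gripper value outside its range is refused whole. The fingers move at their own pace and stop on an object; "force" is the grip in N (left out, the last holds). Time passes only in rows, so rows that do not move let the fingers close. It gives the time, the measured TCP pose, the force, the opening and the grip force at its end, in the units of the state.
- status.read_state(): the state, without advancing time (a new reading comes with each control period).
- read_camera(name): name is "scene" or "top" or "wrist"; returns a dict with "color" (420x560x3 uint8, red, green, blue), "intrinsics" (3x3 intrinsics, pixels), "D" ([k1, k2, p1, p2, k3] as OpenCV has them; the pictures are not rectified), "world_from_camera" (4x4, takes a point from camera to world coordinates); the wrist camera has in their place "mount" (4x4, takes a point from camera to tool coordinates, whose origin is the TCP and whose axes are the flange's). Camera axes: x right, y up, looking along -z (the intrinsics and any distortion apply to the point x, -y, -z); pixel columns grow to the right and rows downward; lengths in m; the calibration is good to about 2 mm. A picture is of the moment at which its call begins: read the wrist's pose just before it. There is no depth.
- workorder.finish_job(): hands the job in; it is judged then, once.
Trained networks look in a picture, given as the dict that the camera call returned (one of the last four; its "shot" number tells which), for a name from the list of things; names that differ only in an ending like _2 or _b are one class to them, and where a whole thing is asked for, a point or a joint stands for the part that bears it (a point fixed in the world has none). Each returns a list of dicts, best first, with "score" (0 to 1); they miss things now and then, are a little off and sometimes report something else, mostly with a low value. They report only what shows in the picture. A call takes as long as a camera call. They do not tell look-alikes from the thing itself.
- masks_of(picture, name): "mask" (420x560 bool, what is visible of it) and "bbox" ([left, top, right, bottom] in pixels, round what is visible of it).
The state is a dict: "time": time; "q": joint angles; "joint_vel": joint speeds; "joint_torque": joint torques, N m; "tool_pos": TCP position; "tcp_rot": TCP orientation; "wrist_force": force on the tool from outside, world axes, zero at the start; "torque": the same for the moment, N m; "width": opening from 0.0 (shut) to 1.0 (fully open); "grip_force": force on a finger pad.
Only numpy, scipy, OpenCV 4.12 (cv2) and the standard library are available. Lean on these libraries where they do the work, as an engineer would, in place of code of your own. Each camera call takes 0.05 s, during which the arm holds its last target. There are 200 camera calls.

## Working session

There is one attempt and no reset: what is moved stays moved. The work goes in short steps, Python scripts to look and compute and a tool call to move; the robot and the scene stay as the last step left them, time stands still between calls to the robot, and variables do not carry over. Pictures are saved under pics/ and viewed, at most 10 in all, crops included, and the job is handed in when it is done.

Besides the shell and the picture viewer there is one more tool, called after "Call:" as name([rows], argument=value, ...), one row to a line, values as JSON. drive_tool: Moves the arm, as the interface text tells. Its arguments: {"type":"object","properties":{"rows":{"type":"array"},"force":{"type":"number"}},"required":["rows"]}

```bash
ls; mkdir -p pics; python3 - <<'E'
from workcell import status, read_camera, masks_of
import cv2,numpy as np
s=status.read_state();print({k:np.round(v,3).tolist() for k,v in s.items()})
ims=[]
for n in ("scene","top"):
    p=read_camera(n);ims.append(p["color"])
    print(n,np.round(p["intrinsics"],1).tolist(),np.round(p["D"],3),np.round(p["world_from_camera"],3).tolist())
    for c in ("level","deck","knob_grip","die","flange","carton"):
        print(c,[(round(m["score"],2),np.round(m["bbox"]).tolist()) for m in masks_of(p,c)[:5]])
    cv2.imwrite(f"pics/{n}0.png",cv2.resize(p["color"][:,:,::-1],(784,588),interpolation=cv2.INTER_CUBIC))
E
```

```text
pics
{'time': 0.0, 'q': [1.202, 0.265, 1.605, -0.0, 1.274, -0.037], 'joint_vel': [-0.0, -0.003, 0.001, -0.001, -0.0, -0.0], 'joint_torque': [-0.001, -51.511, -36.731, -0.0, 0.013, 0.0], 'tool_pos': [0.22, 0.638, 0.23], 'tcp_rot': [-0.519, -3.098, 0.003], 'wrist_force': [1.029, -0.257, 0.049], 'torque': [-0.008, -0.006, 0.025], 'grip_force': 0.0, 'width': 1.002}
scene [[417.3, 0.0, 286.1], [0.0, 417.3, 212.6], [0.0, 0.0, 1.0]] [-0.118  0.     0.     0.     0.   ] [[-0.632, -0.673, 0.384, 1.019], [0.775, -0.543, 0.325, 0.364], [-0.01, 0.503, 0.864, 1.11], [0.0, 0.0, 0.0, 1.0]]
level [(0.77, [199.0, 269.0, 246.0, 302.0]), (0.7, [214.0, 98.0, 247.0, 137.0]), (0.69, [209.0, 166.0, 270.0, 223.0])]
deck [(0.92, [194.0, 135.0, 360.0, 293.0])]
knob_grip [(0.72, [316.0, 214.0, 334.0, 232.0])]
die [(0.93, [213.0, 102.0, 245.0, 135.0])]
flange [(0.87, [180.0, 132.0, 222.0, 160.0])]
carton [(0.87, [401.0, 249.0, 461.0, 310.0])]
top [[459.7, 0.0, 282.3], [0.0, 459.7, 208.1], [0.0, 0.0, 1.0]] [0.031 0.    0.    0.    0.   ] [[0.007, 0.983, -0.183, 0.379], [-1.0, 0.012, 0.028, 0.005], [0.03, 0.183, 0.983, 1.269], [0.0, 0.0, 0.0, 1.0]]
level [(0.83, [289.0, 191.0, 377.0, 213.0]), (0.74, [323.0, 138.0, 375.0, 165.0]), (0.59, [260.0, 129.0, 314.0, 145.0])]
deck [(0.88, [204.0, 161.0, 391.0, 281.0])]
knob_grip [(0.68, [231.0, 224.0, 245.0, 239.0])]
die [(0.66, [410.0, 286.0, 462.0, 317.0])]
flange [(0.56, [410.0, 221.0, 459.0, 260.0])]
carton [(0.87, [88.0, 238.0, 144.0, 284.0])]
```

View pics/scene0.png

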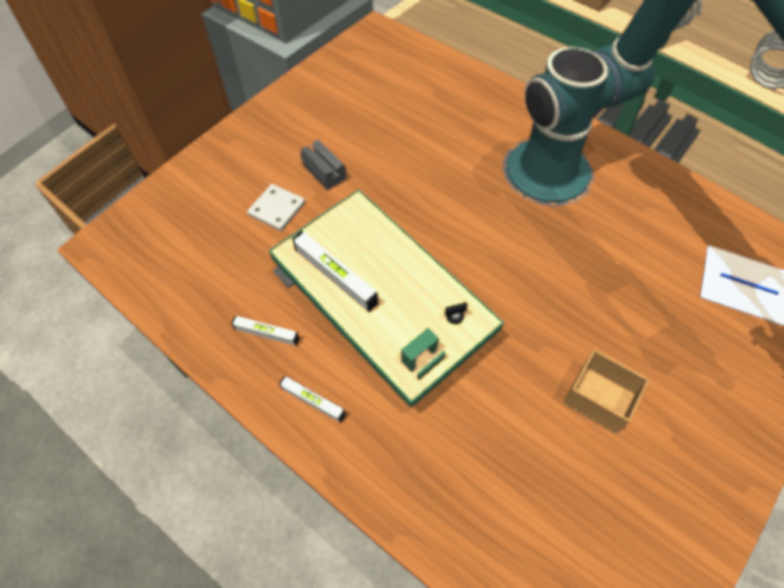

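View pics/top0.png

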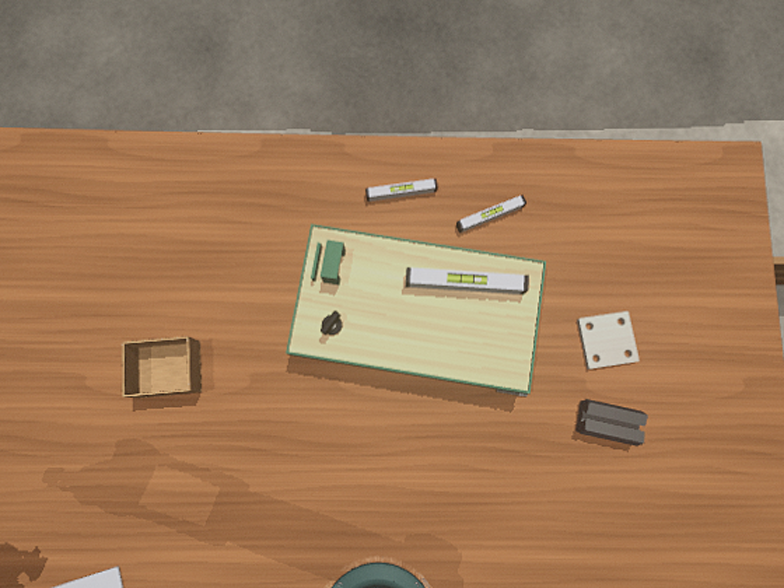

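Candidates for the level in the top view (784 px): the bar on the shelf at (467,280), a short one at (401,188) and another short one at (491,213). The shelf bar is the largest, so I choose that one. The portal is at (333,262), the stop at (316,262), the knob at (331,323), the carton at (160,368), the flange at (608,340) and the die at (612,422).

```bash
cat > h.py <<'E'
import numpy as np, cv2
from scipy.spatial.transform import Rotation as R
from workcell import status, read_camera, masks_of
F=np.diag([1,-1,-1.])
def snap(n):
    s=status.read_state(); p=read_camera(n)
    if n=="wrist":
        T=np.eye(4);T[:3,:3]=R.from_rotvec(s["tcp_rot"]).as_matrix();T[:3,3]=s["tool_pos"]
        p["W"]=T@np.array(p["mount"])
    else: p["W"]=np.array(p["world_from_camera"])
    return p
def proj(p,X):
    c=(np.atleast_2d(X)-p["W"][:3,3])@p["W"][:3,:3]@F
    return cv2.projectPoints(c,np.zeros(3),np.zeros(3),np.array(p["intrinsics"],float),np.array(p["D"],float))[0][:,0]
def ray(p,uv):
    u=cv2.undistortPoints(np.array(uv,float).reshape(-1,1,2),np.array(p["intrinsics"],float),np.array(p["D"],float))[:,0]
    d=np.c_[u,np.ones(len(u))]@F@p["W"][:3,:3].T
    return p["W"][:3,3],d
def onplane(p,uv,n,c):   # plane through c with normal n
    o,d=ray(p,uv); t=((np.array(c)-o)@n)/(d@n); return o+d*t[:,None]
def onz(p,uv,z): return onplane(p,uv,np.array([0,0,1.]),[0,0,z])
E
python3 - <<'E'
from h import *
p=snap("wrist");print(np.round(p["mount"],3).tolist(),np.round(p["intrinsics"],0).tolist(),np.round(p["D"],3))
cv2.imwrite("pics/w0.png",p["color"][:,:,::-1])
for n in("top","scene"):
    p=snap(n)
    m=masks_of(p,"deck")[0]["mask"].astype(np.uint8)
    hsv=cv2.cvtColor(p["color"],cv2.COLOR_RGB2HSV)
    print(n,"ply hsv",np.median(hsv[m>0],0))
    b=((m>0)).astype(np.uint8)
    c=max(cv2.findContours(b,0,2)[0],key=cv2.contourArea)
    q=cv2.approxPolyN(c,4,ensure_convex=True).reshape(-1,2)
    print(q.tolist(), np.round(onz(p,q,.095),3).tolist())
    m=masks_of(p,"level")
    for k in m:
        r=cv2.minAreaRect(np.argwhere(k["mask"])[:,::-1].astype(np.float32));print(round(k["score"],2),np.round(cv2.boxPoints(r)).tolist(),np.round(onz(p,[r[0]],.13),3))
    k=masks_of(p,"knob_grip")[0]["bbox"];print("knob",np.round(onz(p,[[(k[0]+k[2])/2,(k[1]+k[3])/2]],.12),3))
E
```

```text
[[-0.0, 0.944, 0.33, 0.085], [1.0, 0.001, -0.001, -0.0], [-0.001, 0.33, -0.944, -0.143], [0.0, 0.0, 0.0, 1.0]] [[299.0, 0.0, 285.0], [0.0, 299.0, 211.0], [0.0, 0.0, 1.0]] [0.023 0.    0.    0.    0.   ]
top ply hsv [ 27.  58. 205.]
[[391, 186], [378, 282], [203, 254], [222, 159]] [[0.66, -0.315, 0.095], [0.41, -0.273, 0.095], [0.477, 0.171, 0.095], [0.727, 0.131, 0.095]]
0.91 [[261.0, 135.0], [311.0, 127.0], [313.0, 137.0], [262.0, 144.0]] [[ 0.782 -0.038  0.13 ]]
0.83 [[290.0, 205.0], [291.0, 191.0], [377.0, 196.0], [376.0, 211.0]] [[ 0.612 -0.157  0.13 ]]
knob [[0.535 0.083 0.12 ]]
scene ply hsv [ 28.  74. 246.]
[[362, 231], [294, 293], [188, 179], [256, 133]] [[0.483, 0.182, 0.095], [0.739, 0.147, 0.095], [0.662, -0.319, 0.095], [0.401, -0.278, 0.095]]
0.9 [[204.0, 175.0], [215.0, 162.0], [274.0, 212.0], [263.0, 225.0]] [[ 0.619 -0.147  0.13 ]]
0.89 [[165.0, 235.0], [167.0, 225.0], [214.0, 238.0], [212.0, 247.0]] [[ 0.801 -0.159  0.13 ]]
0.79 [[197.0, 277.0], [202.0, 268.0], [248.0, 293.0], [243.0, 302.0]] [[0.845 0.004 0.13 ]]
knob [[0.538 0.098 0.12 ]]
```

View pics/w0.png

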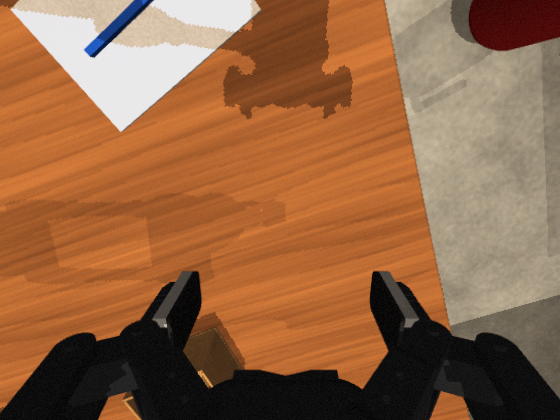

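The wrist camera sees bench and paper, with the carton's edge at (215,370). The shelf is out of view. I'll move over the deck centre for a close look.

Call:
drive_tool([
  [0, 0, 0, -0.028, -0.0278, -0.009, 1],
  [0, 0, 0, -0.028, -0.0278, -0.009, 1],
  [0, 0, 0, -0.028, -0.0278, -0.009, 1],
  [0, 0, 0, -0.028, -0.0278, -0.009, 1],
  [0, 0, 0, -0.028, -0.0278, -0.009, 1],
  [0, 0, 0, -0.028, -0.0278, -0.009, 1],
  [0, 0, 0, -0.028, -0.0278, -0.009, 1],
  [0, 0, 0, -0.028, -0.0278, -0.009, 1],
])

```text
time: 1.82
tool_pos: [0.3596, 0.3532, 0.304]
tcp_rot: [0.518, 3.098, 0.001]
wrist_force: [1.3, 0.3, 0.1]
width: 0.999
grip_force: 0.0
```

Call:
drive_tool([
  [0, 0, 0, -0.028, -0.0278, -0.009, 1],
  [0, 0, 0, -0.028, -0.0278, -0.009, 1],
  [0, 0, 0, -0.028, -0.0278, -0.009, 1],
  [0, 0, 0, -0.028, -0.0278, -0.009, 1],
  [0, 0, 0, -0.028, -0.0278, -0.009, 1],
  [0, 0, 0, -0.028, -0.0278, -0.009, 1],
  [0, 0, 0, -0.028, -0.0278, -0.009, 1],
  [0, 0, 0, -0.028, -0.0278, -0.009, 1],
])

```text
time: 2.48
tool_pos: [0.4989, 0.0698, 0.3761]
tcp_rot: [0.519, 3.097, 0.001]
wrist_force: [0.1, 0.9, 1.1]
width: 0.998
grip_force: 0.0
```

Call:
drive_tool([
  [0, 0, 0, -0.028, -0.0278, -0.009, 1],
  [0, 0, 0, -0.028, -0.0278, -0.009, 1],
  [0, 0, 0, -0.028, -0.0278, -0.009, 1],
  [0, 0, 0, -0.028, -0.0278, -0.009, 1],
  [0, 0, 7, 0, 0, 0, 1],
  [0, 0, 7, 0, 0, 0, 1],
  [0, 0, 7, 0, 0, 0, 1],
  [0, 0, 7, 0, 0, 0, 1],
])

```text
time: 3.15
tool_pos: [0.5683, -0.0705, 0.4112]
tcp_rot: [-1.263, -2.876, -0.0]
wrist_force: [-0.0, -0.4, 0.1]
width: 1.003
grip_force: 0.0
```

Call:
drive_tool([
  [0, 0, 7, 0, 0, 0, 1],
  [0, 0, 7, 0, 0, 0, 1],
  [0, 0, 7, 0, 0, 0, 1],
  [0, 0, 7, 0, 0, 0, 1],
  [0, 0, 7, 0, 0, 0, 1],
  [0, 0, 7, 0, 0, 0, 1],
  [0, 0, 7, 0, 0, 0, 1],
  [0, 0, 2.6, 0, 0, 0, 1],
])

```text
time: 3.82
tool_pos: [0.5682, -0.0699, 0.4114]
tcp_rot: [2.388, 2.042, 0.0]
wrist_force: [0.4, -0.4, -0.5]
width: 1.002
grip_force: 0.0
```

```bash
python3 - <<'E'
from h import *
s=status.read_state();print(s["time"],s["tool_pos"],s["tcp_rot"])
p=snap("wrist")
cv2.imwrite("pics/w1.png",cv2.resize(p["color"][:,:,::-1],(784,588),interpolation=cv2.INTER_CUBIC))
np.savez("pics/w1.npz",**{k:p[k] for k in("color","intrinsics","D","W")})
for c in ("level","deck","knob_grip"):
    print(c,[(round(m["score"],2),np.round(m["bbox"]).tolist()) for m in masks_of(p,c)[:5]])
E
```

```text
3.8167 [ 0.56816516 -0.06989007  0.41136505] [2.38752171e+00 2.04176603e+00 1.81903231e-04]
level [(0.98, [415.0, 66.0, 445.0, 159.0]), (0.96, [311.0, 141.0, 338.0, 289.0]), (0.61, [378.0, 182.0, 426.0, 252.0])]
deck [(0.9, [194.0, 0.0, 382.0, 298.0])]
knob_grip [(0.6, [220.0, 33.0, 258.0, 69.0])]
```

View pics/w1.png

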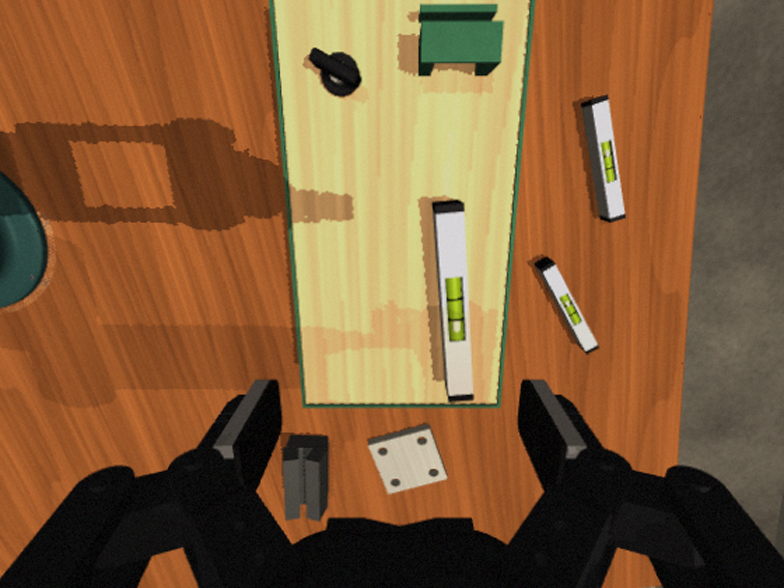

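The close view (784 px) shows the chosen large level at (455,300). Its vial spans rows 278–341 and the bubble sits low at (457,326). The portal strap is at (460,42), the stop at (458,12) and the knob wing at (335,68), slanted. I'll fit the poses now.

```bash
cat >> h.py <<'E'
from scipy.optimize import least_squares
def contour(m): return max(cv2.findContours(m.astype(np.uint8),0,cv2.CHAIN_APPROX_NONE)[0],key=cv2.contourArea)[:,0].astype(float)
def hullfit(p,pts,model,x0,xs=None):
    def f(x):
        h=cv2.convexHull(proj(p,model(x)).astype(np.float32))
        r=np.array([cv2.pointPolygonTest(h,(float(a),float(b)),True) for a,b in pts])-.5
        return np.r_[r]
    return least_squares(f,x0,loss="soft_l1",x_scale=xs if xs is not None else 1.,diff_step=1e-4)
def box(lx,ly,z0,z1): return np.array([[a*lx/2,b*ly/2,c] for a in(-1,1) for b in(-1,1) for c in(z0,z1)])
def deckR(yaw,tilt): return R.from_euler("ZX",[yaw,tilt]).as_matrix()
def deckT(x,y,yaw,tilt=-.024,z0=.097): # z0 = deck centre height
    T=np.eye(4);T[:3,:3]=deckR(yaw,tilt);T[:3,3]=[x,y,z0];return T
def app(T,X): return np.atleast_2d(X)@T[:3,:3].T+T[:3,3]
def levT(D,x,y,a):
    T=np.eye(4);T[:3,:3]=R.from_euler("z",a).as_matrix();T[:3,3]=[x,y,0];return D@T
E
python3 - <<'E'
from h import *
p=snap("wrist")
m=masks_of(p,"deck")[0]["mask"]
c=contour(cv2.morphologyEx(m.astype(np.uint8),cv2.MORPH_CLOSE,np.ones((9,9))))
c=c[(c[:,1]>3)&(c[:,1]<296)]
# rim outer, near-side contour only
fd=lambda x: app(deckT(x[0],x[1],x[2]),box(.24+2*x[3],.44+2*x[3],.0,.003))
r=hullfit(p,c,fd,[.568,-.07,-.15,.003],[.01,.01,.01,.001]);print("deck",np.round(r.x,4),np.abs(r.fun).mean(), np.abs(r.fun).max())
D=deckT(*r.x[:3])
hsv=cv2.cvtColor(p["color"],cv2.COLOR_RGB2HSV)
g=((hsv[...,0]>60)&(hsv[...,0]<95)&(hsv[...,1]>90)); g[:, :290]=0; g[:,370:]=0; g[70:]=0
ys,xs=np.nonzero(g);print("green",xs.min(),xs.max(),ys.min(),ys.max())
for n,X in(("strap top",[[.016,.15,.06],[.084,.15,.06],[.084,.18,.06],[.016,.18,.06]]),("stop top",[[.016,.195,.03],[.084,.195,.03]]),("knob",[[-.06,.15,.047],[-.06,.15,.011]])):
    print(n,np.round(proj(p,app(D,X))*1.4).tolist())
L=[k for k in masks_of(p,"level") if k["bbox"][0]<345 and k["bbox"][2]<360][0]["mask"]
fl=lambda x: app(levT(D,*x),box(.028,.22,0,.044))
r2=hullfit(p,contour(L),fl,[.055,-.08,.05],[.01,.01,.01]);print("level",np.round(r2.x,4),np.abs(r2.fun).mean())
im=p["color"][:,:,::-1].copy()
im=cv2.resize(im,None,fx=3,fy=3,interpolation=cv2.INTER_CUBIC)
dr=lambda X,col:cv2.polylines(im,[np.round(proj(p,X)*3+1).astype(int)],True,col,1)
dr(app(D,[[.016,.15,.06],[.084,.15,.06],[.084,.18,.06],[.016,.18,.06]]),(0,0,255))
dr(app(levT(D,*r2.x),[[-.014,-.11,.044],[.014,-.11,.044],[.014,.11,.044],[-.014,.11,.044]]),(0,0,255))
t=np.linspace(0,6.28,40);dr(app(D,np.c_[-.06+.019*np.cos(t),.15+.019*np.sin(t),0*t+.011]),(0,0,255))
dr(app(D,[[-.12,-.22,0],[.12,-.22,0],[.12,.2,0],[-.12,.2,0]]),(255,0,0))
cv2.imwrite("pics/fit.png",cv2.resize(im[:900,560:1160],(400,600)))
cv2.imwrite("pics/fit.png",np.hstack([im[:560,570:970],im[400:960,870:1110]]))
print(app(D,[[.05,.085,.044]]),app(levT(D,*r2.x),[[0,-.062,.044],[0,0,.044]]))
E
```

```text
deck [ 0.5715 -0.0671 -0.1535  0.0028] 0.46937163587857145 1.6959658549392629
green 300 359 4 53
strap top [[422.0, 61.0], [502.0, 61.0], [505.0, 20.0], [422.0, 20.0]]
stop top [[421.0, 11.0], [499.0, 11.0]]
knob [[334.0, 64.0], [339.0, 72.0]]
level [ 0.0571 -0.0791  0.0929] 0.4827874434186924
[[0.63405314 0.01030051 0.13894752]] [[ 0.6122153  -0.21477983  0.1443671 ]
 [ 0.61597022 -0.15291137  0.14288566]]
```

View pics/fit.png

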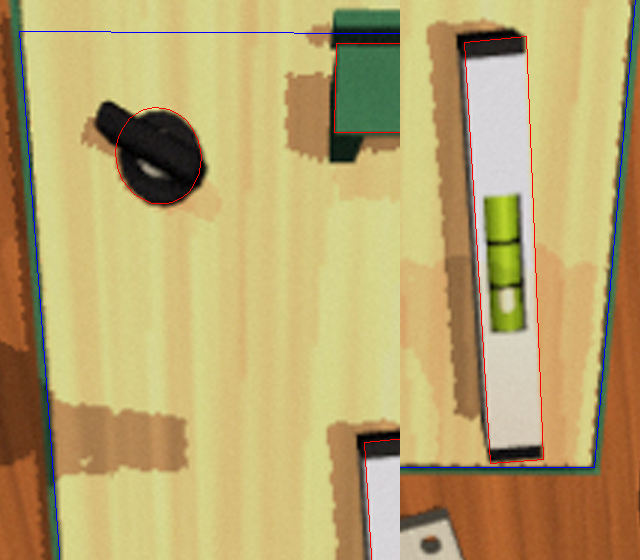

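The overlay matches strap, disc, deck edge and level top to about 1 px, and the bubble is clearly low at the −y end. Moving to hover over the level at −62 mm.

Call:
drive_tool([
  [0, 0, 0, -0.0192, 0.0094, 0.0302, 1],
  [0, 0, 0, -0.0192, 0.0094, 0.0302, 1],
  [0, 0, 0, -0.0192, 0.0094, 0.0302, 1],
  [0, 0, 0, -0.0192, 0.0094, 0.0302, 1],
  [0, 0, 0, -0.0192, 0.0094, 0.0302, 1],
  [0, 0, 0, -0.0192, 0.0094, 0.0302, 1],
  [0, 0, 0, -0.0192, 0.0094, 0.0302, 1],
  [0, -1.4, -5.4, 0, 0, 0, 1],
])

```text
time: 4.83
tool_pos: [0.6095, -0.2155, 0.1912]
tcp_rot: [2.28, 2.152, -0.039]
wrist_force: [-1.9, 0.5, -1.8]
width: 1.002
grip_force: 0.0
```

```bash
cat >> h.py <<'E'
def go(Tt,s=None):
    s=s or status.read_state(); Rc=R.from_rotvec(s["tcp_rot"])
    d=Rc.inv().apply(Tt[:3,3]-s["tool_pos"]); a=np.degrees((Rc.inv()*R.from_matrix(Tt[:3,:3])).as_rotvec())
    return "turn %s shift %s t=%.2f"%(np.round(a,2),np.round(d,4),s["time"])
def tool(Lv,x,y,z,yaw=0.):  # tool pose at point of a frame, tool x along frame's y, pointing down
    T=np.eye(4);B=np.array([[0,1,0],[1,0,0],[0,0,-1.]]).T
    T[:3,:3]=Lv[:3,:3]@R.from_euler("z",yaw).as_matrix()@B;T[:3,3]=app(Lv,[[x,y,z]])[0];return T
D0=deckT(.5715,-.0671,-.1535)
E
python3 - <<'E'
from h import *
p=snap("wrist")
ks=masks_of(p,"level");print([(k["score"],k["bbox"]) for k in ks])
fl=lambda x: app(levT(D0,*x),box(.028,.22,0,.044))
print(proj(p,app(levT(D0,.0571,-.0791,.0929),box(.028,.22,0,.044)))[[0,1,4,5,2,3,6,7]].round().tolist())
print(go(tool(levT(D0,.0571,-.0791,.0929),0,-.062,.011)))
cv2.imwrite("pics/w2.png",p["color"][:,:,::-1])
E
```

```text
[(0.83, [262.7, 0.0, 316.7, 297.5]), (0.83, [403.3, 114.9, 472.1, 245.4]), (0.79, [502.9, 0.0, 553.0, 65.0]), (0.4, [24.6, 0.0, 406.2, 304.1])]
[[273.0, 264.0], [270.0, 293.0], [305.0, 264.0], [308.0, 294.0], [269.0, -44.0], [263.0, -87.0], [313.0, -44.0], [320.0, -88.0]]
turn [-0.22 -0.06  0.27] shift [-0.001   0.001   0.0855] t=4.93
```

View pics/w2.png

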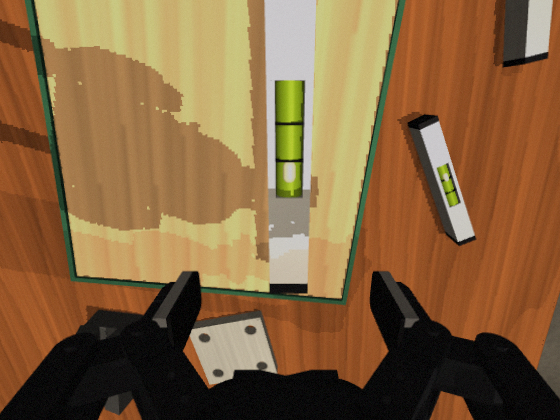

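The level is centred under the fingers at column 288, and its −y cap is at (289,288), where the fit puts it. Descending and gripping.

Call:
drive_tool([
  [0, 0, 0, 0, 0, 0.028, 1],
  [0, 0, 0, 0, 0, 0.028, 1],
  [0, 0, 0, -0.001, 0.001, 0.0195, 1],
  [0, 0, 0, 0, 0, 0.01, 1],
  [0, 0, 0, 0, 0, 0, 0.6],
  [0, 0, 0, 0, 0, 0, 0.3],
  [0, 0, 0, 0, 0, 0, 0.2],
  [0, 0, 0, 0, 0, 0, 0.2],
], force=30)

```text
time: 5.6
tool_pos: [0.6155, -0.2162, 0.117]
tcp_rot: [2.269, 2.145, -0.026]
wrist_force: [0.5, -0.7, 0.1]
width: 0.451
grip_force: 0.0
```

Call:
drive_tool([
  [0, 0, 0, 0, 0, 0, 0.2],
  [0, 0, 0, 0, 0, 0, 0.2],
  [0, 0, 0, 0, 0, 0, 0.2],
  [0, 0, 0, 0, 0, 0, 0.2],
  [0, 0, 0, 0, 0, 0, 0.2],
])

```text
time: 6.02
tool_pos: [0.6151, -0.2162, 0.1168]
tcp_rot: [2.269, 2.145, -0.027]
wrist_force: [-0.9, 0.1, 6.8]
width: 0.325
grip_force: 31.0
```

```bash
python3 - <<'E'
from h import *
L=levT(D0,.0571,-.0791,.0929)
print("here",go(tool(L,0,-.062,.011)))
for y in (.0,.05,.075,.085): print(y,go(tool(levT(D0,.05,y,0),0,-.062,.011)))
E
```

```text
here turn [0.24 0.08 0.25] shift [ 0.0006 -0.003   0.0054] t=6.02
0.0 turn [0.24 0.07 5.57] shift [ 0.0803 -0.0081  0.0052] t=6.02
0.05 turn [0.24 0.07 5.57] shift [ 0.13   -0.0033  0.0052] t=6.02
0.075 turn [0.24 0.07 5.57] shift [ 0.1549 -0.0008  0.0052] t=6.02
0.085 turn [0.24 0.07 5.57] shift [1.649e-01 1.000e-04 5.200e-03] t=6.02
```

Call:
drive_tool([
  [0, 0, 2.8, 0, 0, 0, 0.2],
  [0, 0, 2.7, 0, 0, 0, 0.2],
  [0, 0, 0, 0.016, 0, 0, 0.2],
  [0, 0, 0, 0.016, 0, 0, 0.2],
  [0, 0, 0, 0.016, 0, 0, 0.2],
  [0, 0, 0, 0, 0, 0, 0.2],
])

```text
time: 6.52
tool_pos: [0.6231, -0.1663, 0.1154]
tcp_rot: [2.368, 2.035, -0.023]
wrist_force: [1.3, 3.8, 6.3]
width: 0.32
grip_force: 30.9
```

```bash
python3 - <<'E'
from h import *
s=status.read_state();print(s["wrist_force"],s["torque"],s["width"],s["grip_force"])
p=snap("wrist")
k=masks_of(p,"level");print([(round(a["score"],2),np.round(a["bbox"])) for a in k])
print(go(tool(levT(D0,.05,.085,0),0,-.062,.011)))
cv2.imwrite("pics/w3.png",p["color"][:,:,::-1])
E
```

```text
[1.2804392  3.78643336 6.30614237] [ 0.48161267  0.00517705 -0.10370683] 0.31964315200600313 30.86969017982483
[(0.84, array([240.,   0., 325., 375.])), (0.68, array([526.,   3., 560., 105.])), (0.63, array([414., 167., 509., 314.]))]
turn [ 0.28 -0.1   0.12] shift [ 0.1136 -0.0159  0.0054] t=6.62
```

View pics/w3.png

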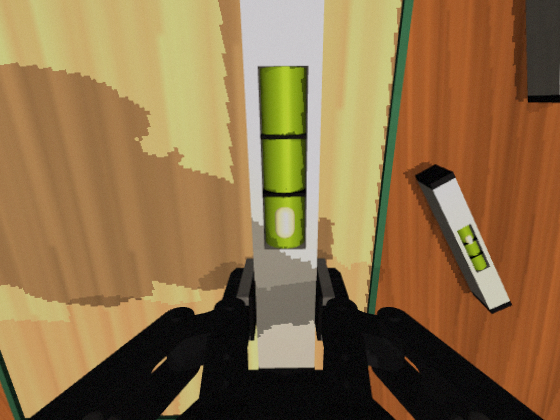

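The level is gripped squarely: its edges run at columns 242–323, and the bubble is at (285,222) in a vial spanning rows 66–248. Sliding on, with the sideways correction done before the portal.

Call:
drive_tool([
  [0, 0, 0.1, 0.011, -0.0032, 0, 0.2],
  [0, 0, 0, 0.011, -0.0032, 0, 0.2],
  [0, 0, 0, 0.011, -0.0032, 0, 0.2],
  [0, 0, 0, 0.011, -0.0032, 0, 0.2],
  [0, 0, 0, 0.011, -0.0032, 0, 0.2],
  [0, 0, 0, 0, 0, 0, 0.2],
  [0, 0, 0, 0, 0, 0, 0.2],
])

```text
time: 7.2
tool_pos: [0.6149, -0.11, 0.1139]
tcp_rot: [2.371, 2.033, -0.023]
wrist_force: [-0.2, 2.8, 7.7]
width: 0.321
grip_force: 31.3
```

```bash
python3 - <<'E'
from h import *
s=status.read_state();print(s["wrist_force"],s["torque"],s["width"],s["grip_force"])
print(go(tool(levT(D0,.05,.085,0),0,-.062,.011)))
p=snap("wrist")
L=masks_of(p,"level")[0]; print(L["score"],L["bbox"])
hsv=cv2.cvtColor(p["color"],cv2.COLOR_RGB2HSV)
g=((hsv[...,0]>28)&(hsv[...,0]<45)&(hsv[...,1]>170)); n,lab,st,ce=cv2.connectedComponentsWithStats(cv2.morphologyEx(g[:260,230:340].astype(np.uint8),cv2.MORPH_CLOSE,np.ones((9,9))));print(st[1:].tolist())
# portal and wing views
gr=((hsv[...,0]>60)&(hsv[...,0]<95)&(hsv[...,1]>90)); ys,xs=np.nonzero(gr[:150,200:400]);print("green",(xs+200).min() if len(xs) else None,(xs+200).max() if len(xs) else None,ys.max() if len(xs) else None)
print("strap",proj(p,app(D0,[[.016,.15,.06],[.084,.15,.06]])).round(1).tolist())
Lm=levT(D0,.05,0,0)
# level top edges
T=tool(D0,0,0,.044)
b=st[1:][np.argmax(st[1:,4])];r=[[230+b[0]+b[2]/2,b[1]],[230+b[0]+b[2]/2,b[1]+b[3]]]
P=onplane(p,r,D0[:3,2],app(D0,[[0,0,.044]])[0]); print("vial ends deck xy",((P-D0[:3,3])@D0[:3,:3]).round(4).tolist())
print("tcp deck",(np.array(s["tool_pos"])-D0[:3,3])@D0[:3,:3])
cv2.imwrite("pics/w4.png",p["color"][:,:,::-1])
E
```

```text
[-0.20975504  2.77475628  7.69232289] [0.33643787 0.18136222 0.06012735] 0.3208593261917664 31.254835724830627
turn [ 0.24 -0.04  0.02] shift [0.0591 0.0005 0.0051] t=7.20
0.9 [421.4, 224.8, 515.8, 362.2]
[[30, 67, 46, 181, 6894]]
green None None None
strap [[99.4, -497.8], [473.9, -494.2]]
vial ends deck xy [[0.0489, 0.0615, 0.044], [0.0488, -0.0081, 0.044]]
tcp deck [ 0.04946386 -0.03610694  0.01607882]
```

View pics/w4.png

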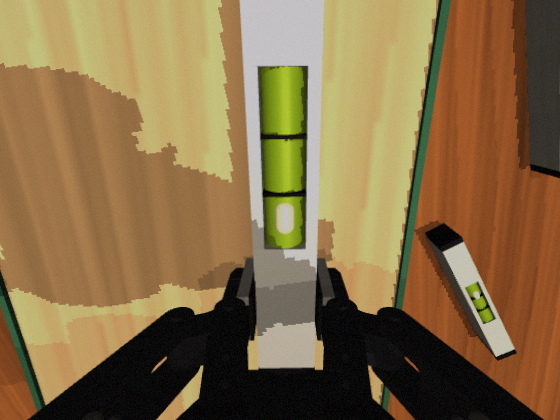

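The vial middle is 63 mm ahead of the TCP, at deck x 49 mm, as planned, with about 58 mm left to go. Sliding under the portal, the last part slowly.

Call:
drive_tool([
  [0, 0, 0, 0.009, 0.0001, 0, 0.2],
  [0, 0, 0, 0.009, 0.0001, 0, 0.2],
  [0, 0, 0, 0.009, 0.0001, 0, 0.2],
  [0, 0, 0, 0.009, 0.0001, 0, 0.2],
  [0, 0, 0, 0.009, 0.0001, 0, 0.2],
  [0, 0, 0, 0.004, 0, 0, 0.2],
  [0, 0, 0, 0.003, 0, 0, 0.2],
  [0, 0, 0, 0, 0, 0, 0.2],
])

```text
time: 7.97
tool_pos: [0.6234, -0.0601, 0.1126]
tcp_rot: [2.369, 2.032, -0.026]
wrist_force: [-0.5, -2.2, 6.7]
width: 0.324
grip_force: 31.2
```

Call:
drive_tool([
  [0, 0, 0, 0.002, 0, 0, 0.2],
  [0, 0, 0, 0.002, 0, 0, 0.2],
  [0, 0, 0, 0, 0, 0, 0.2],
])

```text
time: 8.22
tool_pos: [0.624, -0.0567, 0.1125]
tcp_rot: [2.369, 2.032, -0.026]
wrist_force: [-0.1, -3.1, 7.2]
width: 0.325
grip_force: 31.2
```

Call:
drive_tool([
  [0, 0, 0, 0.001, 0, 0, 0.2],
  [0, 0, 0, 0.001, 0, 0, 0.2],
  [0, 0, 0, 0, 0, 0, 0.2],
])

```text
time: 8.47
tool_pos: [0.6242, -0.055, 0.1124]
tcp_rot: [2.369, 2.032, -0.026]
wrist_force: [-0.3, -4.4, 6.8]
width: 0.322
grip_force: 31.2
```

Call:
drive_tool([
  [0, 0, 0, 0.0015, 0, 0, 0.2],
  [0, 0, 0, 0.0015, 0, 0, 0.2],
  [0, 0, 0, 0, 0, 0, 0.2],
])

```text
time: 8.72
tool_pos: [0.6246, -0.0523, 0.1124]
tcp_rot: [2.369, 2.031, -0.027]
wrist_force: [-0.1, -5.2, 6.8]
width: 0.32
grip_force: 31.1
```

Call:
drive_tool([
  [0, 0, 0, 0.001, 0, 0, 0.2],
  [0, 0, 0, 0.001, 0, 0, 0.2],
  [0, 0, 0, 0, 0, 0, 0.2],
])

```text
time: 8.97
tool_pos: [0.6246, -0.0523, 0.1124]
tcp_rot: [2.367, 2.03, -0.031]
wrist_force: [-1.8, -11.5, 7.2]
width: 0.319
grip_force: 31.1
```

Contact: the TCP has stopped moving and the push force jumped to about 11 N. I'll seat it a little more, release, lift, and check where it stayed.

Call:
drive_tool([
  [0, 0, 0, 0.001, 0, 0, 0.2],
  [0, 0, 0, 0, 0, 0, 0.2],
  [0, 0, 0, 0, 0, 0, 0.6],
  [0, 0, 0, 0, 0, 0, 0.8],
  [0, 0, 0, 0, 0, 0, 0.8],
  [0, 0, 0, 0, 0, 0, 0.8],
])

```text
time: 9.47
tool_pos: [0.6236, -0.0476, 0.1098]
tcp_rot: [2.373, 2.034, -0.028]
wrist_force: [0.1, -0.1, 0.0]
width: 0.801
grip_force: 0.0
```

Call:
drive_tool([
  [0, 0, 0, 0, 0, -0.02, 0.8],
  [0, 0, 0, 0, 0, -0.035, 1],
  [0, 0, 0, 0, 0, -0.04, 1],
  [0, 0, 0, 0, 0, -0.04, 1],
  [0, 0, 0, 0, 0, -0.03, 1],
  [0, 0, 0, 0, 0, 0, 1],
])

```text
time: 9.97
tool_pos: [0.6286, -0.044, 0.2846]
tcp_rot: [2.365, 2.028, -0.012]
wrist_force: [1.2, -0.1, 1.6]
width: 1.001
grip_force: 0.0
```

```bash
python3 - <<'E'
from h import *
s=status.read_state();print(s["time"],s["tool_pos"],s["width"])
p=snap("wrist")
for m in masks_of(p,"level"): print(round(m["score"],2),np.round(m["bbox"]))
pr=lambda uv,z: ((onplane(p,uv,D0[:3,2],app(D0,[[0,0,z]])[0])-D0[:3,3])@D0[:3,:3]).round(4).tolist()
hsv=cv2.cvtColor(p["color"],cv2.COLOR_RGB2HSV)
g=((hsv[...,0]>28)&(hsv[...,0]<45)&(hsv[...,1]>170)); o=proj(p,app(D0,[[.05,.085,.044]]))[0].astype(int);print(o)
x0,y0=o-60
n,lab,st,ce=cv2.connectedComponentsWithStats(cv2.morphologyEx(g[max(y0,0):o[1]+60,x0:x0+120].astype(np.uint8),cv2.MORPH_CLOSE,np.ones((9,9))))
b=st[1+np.argmax(st[1:,4])];print(b)
c=x0+b[0]+b[2]/2;t=max(y0,0)+b[1];print("vial",pr([[c,t],[c,t+b[3]]],.044))
print("expected home y top cap/strap px",proj(p,app(D0,[[.05,.195,.044],[.05,.15,.06],[-.06,.15,.047]])).round().tolist())
k=masks_of(p,"knob_grip");print([(a["score"],a["bbox"]) for a in k[:2]])
im=p["color"][:,:,::-1]
cv2.imwrite("pics/w5.png",im)
E
```

```text
9.9667 [ 0.62856118 -0.04403489  0.28456238] 1.0013412098232475
0.95 [407.  83. 445. 192.]
0.66 [259.   0. 296. 245.]
0.59 [364. 220. 420. 299.]
0.48 [ 93.   1. 359. 366.]
[279 137]
[  51   20   19   78 1226]
vial [[0.0505, 0.1201, 0.044], [0.05, 0.0492, 0.044]]
expected home y top cap/strap px [[278.0, -3.0], [279.0, 57.0], [148.0, 58.0]]
[(0.67, [122.9, 40.8, 186.9, 86.5])]
```

View pics/w5.png

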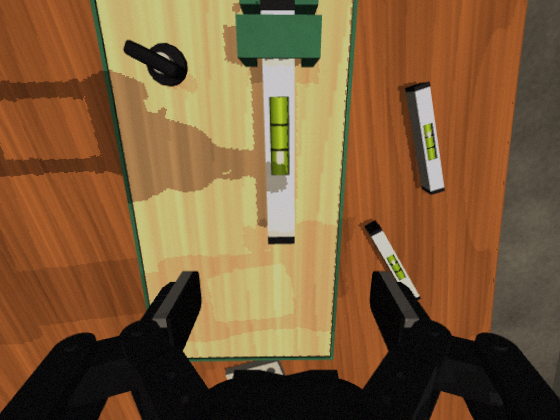

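The level is home: its vial middle is at deck (50, 84.7) mm against (50, 85) wanted, and its cap at (278,5) is against the stop plate. The knob wing is at (155,55). Next I measure the wing yaw and the bubble.

```bash
cat >> h.py <<'E'
def bubble(p,L):  # y of bubble in the level's frame, by profile along the vial
    ys=np.arange(-.036,.036,.0005); off=np.arange(-.004,.0041,.001)
    P=np.array([[x,y,.040] for y in ys for x in off]); uv=proj(p,app(L,P)).astype(np.float32)
    s=cv2.remap(p["color"],uv[:,0].copy(),uv[:,1].copy(),cv2.INTER_LINEAR).reshape(len(ys),len(off),3).astype(float)
    b=np.median(s[...,2],1); v=np.median(s.max(2),1)
    return ys,b,v
E
python3 - <<'E'
from h import *
p=snap("wrist")
L=levT(D0,.05,.085,0)
ys,b,v=bubble(p,L)
i=b>.5*(b[4:-4].max()+np.median(b)); j=v<.5*np.median(v)
print("bubble ys",ys[i].round(4),"lines",ys[j].round(4))
gray=p["color"].max(2)
m=(gray<75).astype(np.uint8); m[:30]=0;m[100:]=0;m[:,:112]=0;m[:,200:]=0
t=np.linspace(0,2*np.pi,60)
best=[]
for yaw in np.radians(np.arange(-90,90,1)):
  for dx in(-.002,0,.002):
   for dy in(-.002,0,.002):
    K=levT(D0,-.06+dx,.15+dy,yaw); r=np.zeros_like(m)
    disc=np.vstack([np.c_[.019*np.cos(t),.019*np.sin(t),0*t+z] for z in(0,.011)])
    for X in(disc,box(.046,.012,.011,.047)):
        cv2.fillConvexPoly(r,cv2.convexHull(np.round(proj(p,app(K,X))).astype(np.int32)),1)
    best.append(((m&r).sum()/(m|r).sum(),np.degrees(yaw),dx,dy))
best.sort(reverse=True);print(best[:4])
yaw=np.radians(best[0][1])
s=status.read_state();print(s["q"])
Dm=deckT(.5715,-.0671,-.1535,-.014)
T=tool(D0,-.06,.15,.02,0);B=tool(Dm,0,0,0,yaw+np.pi/2)   # tool x along +-wing x
for a in (yaw-np.pi/2,yaw+np.pi/2):
    T[:3,:3]=tool(Dm,0,0,0,a)[:3,:3];print(np.degrees(a),go(T))
E
```

```text
bubble ys [-0.025  -0.0245 -0.024  -0.0235 -0.023  -0.0225 -0.022  -0.0215 -0.021
 -0.0205 -0.02   -0.0195 -0.019  -0.0185 -0.018  -0.0175 -0.017  -0.0165
 -0.016  -0.0155 -0.015  -0.0145 -0.014  -0.0135 -0.013 ] lines [-0.012  -0.0115 -0.011   0.011   0.0115  0.012 ]
[(np.float64(0.7803780378037803), np.float64(-22.0), 0.002, 0), (np.float64(0.7791741472172352), np.float64(-24.000000000000004), 0.002, 0), (np.float64(0.7777777777777778), np.float64(-26.0), 0.002, 0), (np.float64(0.7761862130707251), np.float64(-21.0), 0.002, 0)]
[-0.09666831  0.14978795  1.66254885 -0.02494496  1.33196685  0.06261034]
-112.0 turn [  0.53   0.46 112.01] shift [ 0.1234 -0.1077  0.1575] t=10.17
68.0 turn [ -0.42   0.48 -67.99] shift [ 0.1234 -0.1077  0.1575] t=10.17
```

The bubble is at −19 mm, so about 2.7 rad clockwise is needed. The wing yaw is about −23°. Hovering over the knob.

Call:
drive_tool([
  [0, 0, 0, 0.0247, -0.0215, 0.0195, 1],
  [0, 0, 0, 0.0247, -0.0215, 0.0195, 1],
  [0, 0, 0, 0.0247, -0.0215, 0.0195, 1],
  [0, 0, 0, 0.0247, -0.0215, 0.0195, 1],
  [0, 0, 0, 0.0247, -0.0215, 0.0195, 1],
  [0, 0, -6.8, 0, 0, 0, 1],
  [0, 0, -6.8, 0, 0, 0, 1],
  [0, 0, -6.8, 0, 0, 0, 1],
])

```text
time: 10.83
tool_pos: [0.534, 0.0923, 0.1711]
tcp_rot: [1.971, 2.435, -0.039]
wrist_force: [0.4, 0.7, 0.2]
width: 1.002
grip_force: 0.0
```

Call:
drive_tool([
  [0, 0, -6.8, 0, 0, 0, 1],
  [0, 0, -6.8, 0, 0, 0, 1],
  [0, 0, -6.8, 0, 0, 0, 1],
  [0, 0, -6.8, 0, 0, 0, 1],
  [0, 0, -6.8, 0, 0, 0, 1],
  [0, 0, -6.8, 0, 0, 0, 1],
  [0, 0, -6.8, 0, 0, 0, 1],
  [0, 0, 0, 0, 0, 0, 1],
])

```text
time: 11.5
tool_pos: [0.535, 0.0916, 0.172]
tcp_rot: [-0.83, -3.029, 0.041]
wrist_force: [0.5, -0.0, -0.2]
width: 0.998
grip_force: 0.0
```

```bash
cat > k.py <<'E'
from h import *
Dm=deckT(.5715,-.0671,-.1535,-.014)
def knob(D=D0,z=.02):
    T=tool(D,-.06,.15,z,0);T[:3,:3]=tool(Dm,0,0,0,np.radians(67))[:3,:3];print(go(T))
    p=snap("wrist")
    c=proj(p,app(D,[[-.06,.15,.03]]))[0];print("knob px",c)
    m=(p["color"].max(2)<75).astype(np.uint8)
    w=np.zeros_like(m);cv2.circle(w,tuple(int(a) for a in c),70,1,-1); 
    w[:, :205]=0;w[:,368:]=0;m&=w
    t=np.linspace(0,2*np.pi,60);best=[]
    for yaw in np.radians(np.arange(-45,10,1)):
      for dx in(-.004,-.002,0,.002,.004):
       for dy in(-.004,-.002,0,.002,.004):
        K=levT(D,-.06+dx,.15+dy,yaw); r=np.zeros_like(m)
        disc=np.vstack([np.c_[.019*np.cos(t),.019*np.sin(t),0*t+z] for z in(0,.011)])
        for X in(disc,box(.046,.012,.011,.047)):
            cv2.fillConvexPoly(r,cv2.convexHull(np.round(proj(p,app(K,X))).astype(np.int32)),1)
        r&=w
        best.append((round((m&r).sum()/(m|r).sum(),3),round(np.degrees(yaw)),dx,dy))
    best.sort(reverse=True);print(best[:5]); return p
E
python3 - <<'E'
from k import *
p=knob(); s=status.read_state(); print(s["q"],s["tool_pos"])
cv2.imwrite("pics/w6.png",p["color"][:,:,::-1])
E
```

```text
turn [-0.69  0.07  1.16] shift [-0.0002  0.0009  0.0586] t=11.50
knob px [286.46915099 235.31969344]
[(np.float64(0.796), -22, 0, 0), (np.float64(0.79), -22, -0.002, 0), (np.float64(0.788), -23, 0, 0), (np.float64(0.788), -25, 0, 0), (np.float64(0.788), -26, 0, 0)]
[ 0.13866511  0.06790634  1.94348777 -0.02594493  1.14043352 -0.88113272] [0.53523876 0.09156265 0.17229497]
```

View pics/w6.png

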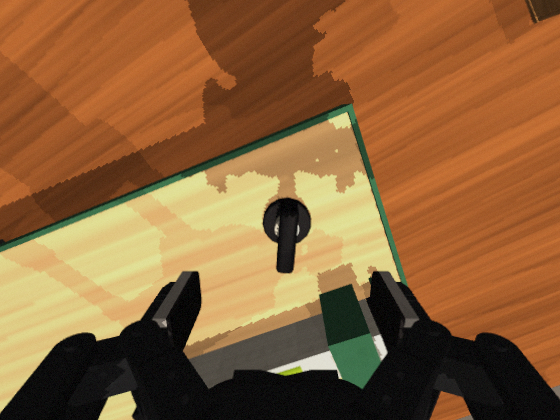

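The wing lies along tool x at columns 285–290, centred between the fingers. Descending and gripping the knob.

Call:
drive_tool([
  [-0.7, 0, 1, 0, 0.001, 0.02, 0.8],
  [0, 0, 0, 0, 0, 0.02, 0.7],
  [0, 0, 0, 0, 0, 0.0185, 0.7],
  [0, 0, 0, 0, 0, 0, 0.4],
  [0, 0, 0, 0, 0, 0, 0.05],
  [0, 0, 0, 0, 0, 0, 0.05],
  [0, 0, 0, 0, 0, 0, 0.05],
  [0, 0, 0, 0, 0, 0, 0.05],
], force=60)

```text
time: 12.22
tool_pos: [0.5374, 0.09, 0.1172]
tcp_rot: [0.858, 3.014, -0.024]
wrist_force: [-1.3, -5.5, 0.2]
width: 0.124
grip_force: 59.1
```

Call:
drive_tool([
  [0, 0, 0, 0, 0, 0, 0.05],
  [0, 0, 0, 0, 0, 0, 0.05],
  [0, 0, 0, 0, 0, 0, 0.05],
  [0, 0, 0, 0, 0, 0, 0.05],
  [0, 0, 0, 0, 0, 0, 0.05],
])

```text
time: 12.63
tool_pos: [0.5374, 0.09, 0.1172]
tcp_rot: [0.859, 3.013, -0.024]
wrist_force: [-1.8, -4.7, 0.2]
width: 0.124
grip_force: 59.1
```

```bash
python3 - <<'E'
from h import *
s=status.read_state();print(s["q"],s["wrist_force"],s["torque"],s["width"])
print("tcp deck",(np.array(s["tool_pos"])-D0[:3,3])@D0[:3,:3])
E
```

```text
[ 0.13107671  0.11930408  1.99771067 -0.01995481  1.02320133 -0.87416114] [-1.80997655 -4.68729642  0.2169331 ] [-0.98139797  0.42448912 -0.02075652] 0.12440371783932634
tcp deck [-0.05773234  0.14949455  0.02379144]
```

Call:
drive_tool([
  [0, 0, 4, 0, 0, -0.0002, 0.05],
  [0, 0, 7, 0, 0, -0.0004, 0.05],
  [0, 0, 7, 0, 0, -0.0004, 0.05],
  [0, 0, 7, 0, 0, -0.0004, 0.05],
  [0, 0, 7, 0, 0, -0.0004, 0.05],
  [0, 0, 7, 0, 0, -0.0004, 0.05],
  [0, 0, 7, 0, 0, -0.0004, 0.05],
  [0, 0, 4, 0, 0, -0.0002, 0.05],
])

```text
time: 13.3
tool_pos: [0.5355, 0.0883, 0.1203]
tcp_rot: [2.054, 2.36, -0.024]
wrist_force: [-9.2, -12.3, 6.4]
width: 0.12
grip_force: 60.1
```

Call:
drive_tool([
  [0, 0, 4, 0, 0, -0.0002, 0.05],
  [0, 0, 7, 0, 0, -0.0004, 0.05],
  [0, 0, 7, 0, 0, -0.0004, 0.05],
  [0, 0, 7, 0, 0, -0.0004, 0.05],
  [0, 0, 7, 0, 0, -0.0004, 0.05],
  [0, 0, 7, 0, 0, -0.0004, 0.05],
  [0, 0, 7, 0, 0, -0.0004, 0.05],
  [0, 0, 4, 0, 0, -0.0002, 0.05],
])

```text
time: 13.97
tool_pos: [0.5331, 0.0884, 0.1234]
tcp_rot: [2.856, 1.269, -0.021]
wrist_force: [-15.7, -10.4, 14.9]
width: 0.123
grip_force: 61.1
```

Call:
drive_tool([
  [0, 0, 5, 0, 0, -0.0003, 0.05],
  [0, 0, 7, 0, 0, -0.0004, 0.05],
  [0, 0, 7, 0, 0, -0.0004, 0.05],
  [0, 0, 7, 0, 0, -0.0004, 0.05],
  [0, 0, 7, 0, 0, -0.0004, 0.05],
  [0, 0, 7, 0, 0, -0.0004, 0.05],
  [0, 0, 7, 0, 0, -0.0004, 0.05],
  [0, 0, 4, 0, 0, -0.0002, 0.05],
])

```text
time: 14.63
tool_pos: [0.532, 0.0902, 0.1265]
tcp_rot: [3.123, -0.085, -0.012]
wrist_force: [-20.4, -5.3, 19.1]
width: 0.129
grip_force: 61.7
```

Call:
drive_tool([
  [0, 0, 0, 0, 0, 0, 0.05],
  [0, 0, 0, 0, 0, 0, 0.05],
  [0, 0, 0, 0, 0, 0, 0.05],
  [0, 0, 0, 0, 0, 0, 0.05],
  [0, 0, 0, 0, 0, 0, 0.05],
  [0, 0, 0, 0, 0, 0, 0.05],
  [0, 0, 0, 0, 0, 0, 0.05],
  [0, 0, 0, 0, 0, 0, 0.05],
])

```text
time: 15.3
tool_pos: [0.532, 0.0902, 0.1266]
tcp_rot: [3.123, -0.077, -0.012]
wrist_force: [-19.9, -5.2, 18.1]
width: 0.126
grip_force: 61.6
```

```bash
python3 - <<'E'
from h import *
s=status.read_state();print(s["q"],s["wrist_force"],s["torque"],s["width"])
p=snap("wrist")
# shelf pose after turn: pivots about y=-.21
D=deckT(.5715,-.0671,-.1535,0.,.097+.21*.026)
L=levT(D,.05,.085,0)
print(proj(p,app(L,[[0,-.036,.04],[0,.036,.04]])).round().tolist())
ys,b,v=bubble(p,L)
i=b>.5*(b.max()+np.median(b)); j=v<.5*np.median(v)
print("b",ys[i].round(4),"lines",ys[j].round(4)); print(b.astype(int).tolist())
cv2.imwrite("pics/w7.png",p["color"][:,:,::-1])
E
```

```text
[ 0.13191347  0.10658869  1.99267453 -0.01818415  1.05241673  1.76133443] [-19.94781318  -5.20378702  18.05963507] [-0.85348535  3.35938127 -0.04888577] 0.12559046897177992
[[582.0, 57.0], [393.0, 37.0]]
b [-0.008  -0.0075 -0.007  -0.0065 -0.006  -0.0055 -0.005  -0.0045 -0.004
 -0.0035 -0.003  -0.0025 -0.002  -0.0015 -0.001  -0.0005  0.      0.0005
  0.001   0.0015  0.002   0.0025  0.003   0.0035  0.004   0.035   0.0355] lines [-0.036  -0.0355 -0.035  -0.0345 -0.034  -0.0335 -0.033  -0.0325 -0.032
 -0.0315 -0.031  -0.0305 -0.03   -0.0295 -0.029  -0.0285 -0.028  -0.014
 -0.0135 -0.013  -0.0125 -0.012   0.0095  0.01    0.0105  0.011 ]
[0, 0, 0, 0, 0, 0, 0, 0, 0, 0, 0, 0, 0, 0, 0, 0, 0, 17, 23, 25, 29, 28, 28, 29, 29, 29, 28, 28, 28, 28, 29, 29, 29, 30, 27, 28, 29, 27, 29, 28, 28, 27, 28, 26, 9, 4, 6, 4, 10, 22, 28, 29, 29, 30, 32, 97, 133, 145, 164, 172, 174, 176, 174, 174, 176, 173, 174, 173, 174, 177, 175, 174, 174, 176, 175, 173, 171, 168, 159, 150, 128, 108, 60, 30, 29, 31, 31, 30, 30, 29, 19, 9, 8, 7, 7, 28, 30, 30, 31, 29, 29, 31, 31, 32, 30, 29, 30, 31, 31, 30, 30, 30, 31, 33, 33, 30, 31, 31, 32, 31, 32, 30, 32, 31, 33, 33, 32, 34, 33, 32, 33, 31, 31, 31, 32, 32, 32, 33, 35, 33, 34, 94, 202, 208]
```

The bubble reads about −0.5 mm relative to the midpoint of its lines. Relaxing the side load, releasing and lifting.

Call:
drive_tool([
  [0, 0, 0, -0.0025, 0, -0.0005, 0.05],
  [0, 0, 0, -0.0025, 0, -0.0005, 0.05],
  [0, 0, 0, 0, 0, 0, 0.05],
])

```text
time: 15.6
tool_pos: [0.5316, 0.0902, 0.1267]
tcp_rot: [3.124, -0.077, 0.005]
wrist_force: [-4.5, -6.5, 1.3]
width: 0.123
grip_force: 59.3
```

Call:
drive_tool([
  [0, 0, 0, 0, 0, 0, 0.3],
  [0, 0, 0, 0, 0, 0, 0.6],
  [0, 0, 0, 0, 0, 0, 0.6],
  [0, 0, 0, 0, 0, 0, 0.6],
  [0, 0, 0, 0, 0, -0.02, 0.6],
  [0, 0, 0, 0, 0, -0.04, 0.6],
  [0, 0, 0, 0, 0, -0.04, 0.4],
  [0, 0, 0, 0, 0, -0.04, 0],
])

```text
time: 16.27
tool_pos: [0.5315, 0.094, 0.2669]
tcp_rot: [3.127, -0.077, 0.005]
wrist_force: [1.2, -0.6, -0.0]
width: 0.328
grip_force: 0.0
```

Call:
drive_tool([
  [0, 0, -7, 0, 0, 0, 0],
  [0, 0, -7, 0, 0, 0, 0],
  [0, 0, -7, 0, 0, 0, 0],
  [0, 0, -7, 0, 0, 0, 0],
  [0, 0, -7, 0, 0, 0, 0],
  [0, 0, -7, 0, 0, 0, 0],
  [0, 0, -7, 0, 0, 0, 0],
  [0, 0, -7, 0, 0, 0, 0],
])

```text
time: 16.93
tool_pos: [0.5322, 0.0941, 0.2659]
tcp_rot: [2.792, 1.409, -0.003]
wrist_force: [0.4, -0.6, 0.2]
width: 0.001
grip_force: 0.0
```

Call:
drive_tool([
  [0, 0, -7, 0, 0, 0, 0],
  [0, 0, -7, 0, 0, 0, 0],
  [0, 0, -7, 0, 0, 0, 0],
  [0, 0, -5, 0, 0, 0, 0],
])

```text
time: 17.27
tool_pos: [0.5322, 0.0941, 0.2659]
tcp_rot: [2.405, 2.001, -0.008]
wrist_force: [0.3, 0.2, -0.4]
width: 0.005
grip_force: 0.0
```

```bash
python3 - <<'E'
from h import *
D=deckT(.5715,-.0671,-.1535,0.,.097+.21*.026)
print(go(tool(levT(D,.05,.085,0),0,-.062,.044)), status.read_state()["width"],status.read_state()["tool_pos"])
E
```

```text
turn [ 0.38  0.73 -1.68] shift [-0.1254  0.1165  0.1218] t=17.27 0.004546963665576436 [0.53215023 0.0941137  0.26590377]
```

Call:
drive_tool([
  [0, 0, 0, -0.0209, 0.0194, 0.008, 0],
  [0, 0, 0, -0.0209, 0.0194, 0.008, 0],
  [0, 0, 0, -0.0209, 0.0194, 0.008, 0],
  [0, 0, 0, -0.0209, 0.0194, 0.008, 0],
  [0, 0, 0, -0.0209, 0.0194, 0.008, 0],
  [0, 0, 0, -0.0209, 0.0194, 0.008, 0],
  [0.4, 0.7, -1.7, 0, 0, 0, 0],
  [0, 0, 0, 0, 0, 0, 0],
])

```text
time: 17.93
tool_pos: [0.6234, -0.0533, 0.219]
tcp_rot: [-2.392, -2.035, 0.003]
wrist_force: [0.5, 0.7, 0.2]
width: 0.005
grip_force: 0.0
```

```bash
cat > b.py <<'E'
from h import *
D=deckT(.5715,-.0671,-.1535,0.,.097+.21*.026); L=levT(D,.05,.085,0)
p=snap("wrist"); ys,b,v=bubble(p,L)
i=b>100; j=v<.6*np.median(v)
c=ys[j&(abs(ys)<.02)]
print("bubble",ys[i].min().round(4),ys[i].max().round(4),ys[i&(abs(ys)<.033)].mean().round(4),"lines",c[c<0].mean().round(4),c[c>0].mean().round(4))
print(go(tool(L,0,-.062,.044)))
s=status.read_state();print(s["wrist_force"],s["tool_pos"])
E
python3 b.py
```

```text
bubble -0.0075 0.0355 -0.0015 lines -0.0122 0.0105
turn [-0.09  0.03 -0.43] shift [0.0006 0.0013 0.0731] t=17.98
[-0.2139077   0.75846575  0.32068919] [ 0.62318623 -0.05239859  0.21954823]
```

The bubble is about −0.7 mm from the midpoint. Before pressing I'll rise a little and confirm by code that the cap is still against the stop.

Call:
drive_tool([
  [0, 0, 0, 0.02, 0, -0.03, 0],
  [0, 0, 0, 0.02, 0, -0.03, 0],
  [0, 0, 0, 0.02, 0, -0.03, 0],
  [0, 0, 0, 0, 0, 0, 0],
])

```text
time: 18.32
tool_pos: [0.6359, 0.0118, 0.319]
tcp_rot: [2.382, 2.037, 0.016]
wrist_force: [0.2, -0.5, 1.2]
width: 0.0
grip_force: 0.0
```

```bash
cat b.py > c.py; cat >> c.py <<'E'
ys=np.arange(.178,.202,.001)
for z in(.044,.03):
    uv=proj(p,app(D,np.c_[0*ys+.05,ys,0*ys+z])).astype(np.float32)
    print(z,uv[[0,-1]].round().tolist());c=cv2.remap(p["color"],uv[:,0].copy(),uv[:,1].copy(),1)[:,0]
    print([(int(y*1000),*map(int,k)) for y,k in zip(ys,c)])
E
python3 c.py
```

```text
bubble -0.008 0.0355 -0.0017 lines -0.0122 0.0105
turn [ 0.52 -0.07 -0.15] shift [-0.0634 -0.0022  0.1695] t=18.37
[ 0.10965557  0.42569234 -0.30007133] [0.63486685 0.01033929 0.31602829]
0.044 [[281.0, 102.0], [280.0, 75.0]]
[(178, 64, 118, 78), (179, 88, 131, 99), (180, 178, 189, 181), (181, 219, 217, 219), (182, 219, 217, 219), (183, 219, 217, 219), (184, 219, 216, 220), (185, 212, 210, 212), (186, 144, 142, 144), (187, 37, 35, 35), (188, 35, 33, 32), (189, 37, 34, 34), (190, 38, 36, 35), (191, 37, 35, 34), (192, 38, 36, 35), (193, 34, 32, 30), (194, 39, 48, 40), (195, 66, 118, 80), (196, 64, 116, 78), (197, 64, 117, 80), (198, 67, 119, 82), (199, 177, 189, 129), (200, 220, 218, 149), (201, 219, 217, 148), (202, 219, 218, 148)]
0.03 [[281.0, 102.0], [280.0, 76.0]]
[(178, 65, 118, 78), (179, 74, 123, 86), (180, 137, 160, 143), (181, 219, 217, 219), (182, 219, 217, 219), (183, 219, 217, 219), (184, 219, 216, 219), (185, 218, 215, 219), (186, 191, 189, 191), (187, 91, 89, 90), (188, 36, 34, 33), (189, 34, 32, 32), (190, 38, 35, 34), (191, 38, 36, 35), (192, 37, 34, 33), (193, 38, 36, 35), (194, 34, 33, 31), (195, 40, 50, 42), (196, 66, 118, 80), (197, 64, 116, 78), (198, 64, 116, 79), (199, 67, 119, 82), (200, 145, 169, 115), (201, 218, 216, 147), (202, 220, 217, 148)]
```

The black cap (y 187–194) runs straight into the green stop plate with no plywood gap, so the level is home. Going down to press.

Call:
drive_tool([
  [0.5, 0, 0, -0.0211, -0.0007, 0.03, 0],
  [0, 0, 0, -0.0211, -0.0007, 0.03, 0],
  [0, 0, 0, -0.0211, -0.0007, 0.03, 0],
  [0, 0, 0, 0, 0, 0.025, 0],
  [0, 0, 0, 0, 0, 0.025, 0],
  [0, 0, 0, 0, 0, 0.01, 0],
  [0, 0, 0, 0, 0, 0, 0],
  [0, 0, 0, 0, 0, 0, 0],
])

```text
time: 19.03
tool_pos: [0.6188, -0.0542, 0.1598]
tcp_rot: [-2.385, -2.034, 0.012]
wrist_force: [0.1, 0.1, 0.5]
width: -0.002
grip_force: 0.0
```

```bash
python3 b.py
```

```text
bubble -0.008 0.0355 -0.0017 lines -0.0125 0.0105
turn [-0.45  0.04 -0.29] shift [0.003  0.0041 0.0148] t=19.08
[ 0.83242986 -0.28226231 -0.80269306] [ 0.61998515 -0.05429537  0.16130024]
```

Call:
drive_tool([
  [-0.5, 0, 0, 0.002, 0.0035, 0.003, 0],
  [0, 0, 0, 0, 0, 0.003, 0],
  [0, 0, 0, 0, 0, 0.003, 0],
  [0, 0, 0, 0, 0, 0.002, 0],
  [0, 0, 0, 0, 0, 0, 0],
])

```text
time: 19.5
tool_pos: [0.6227, -0.0531, 0.1487]
tcp_rot: [-2.39, -2.038, 0.002]
wrist_force: [-0.7, 0.2, 0.4]
width: -0.001
grip_force: 0.0
```

Call:
drive_tool([
  [0, 0, 0, 0, 0, 0.001, 0],
  [0, 0, 0, 0, 0, 0.001, 0],
  [0, 0, 0, 0, 0, 0, 0],
])

```text
time: 19.75
tool_pos: [0.6228, -0.0532, 0.1468]
tcp_rot: [-2.391, -2.038, 0.002]
wrist_force: [-0.7, 0.0, -0.2]
width: -0.001
grip_force: 0.0
```

```bash
python3 b.py
```

```text
bubble -0.008 0.0355 -0.0017 lines -0.0125 0.0105
turn [-0.06  0.04 -0.32] shift [0.0015 0.0013 0.0004] t=19.80
[ 0.07615804  0.56038763 -0.90799686] [ 0.62289877 -0.05325069  0.14683548]
```

Call:
drive_tool([
  [0, 0, 0, 0.001, 0.001, 0.0005, 0],
  [0, 0, 0, 0, 0, 0.0005, 0],
  [0, 0, 0, 0, 0, 0, 0],
])

```text
time: 20.05
tool_pos: [0.6242, -0.0523, 0.1459]
tcp_rot: [-2.391, -2.038, 0.002]
wrist_force: [-0.3, -0.0, 0.0]
width: 0.004
grip_force: 0.0
```

Call:
drive_tool([
  [0, 0, 0, 0, 0, 0.0005, 0],
  [0, 0, 0, 0, 0, 0, 0],
])

```text
time: 20.22
tool_pos: [0.6241, -0.0524, 0.1454]
tcp_rot: [-2.391, -2.038, 0.002]
wrist_force: [0.3, 0.4, -1.0]
width: 0.003
grip_force: 0.0
```

Call:
drive_tool([
  [0, 0, 0, 0, 0, 0.0005, 0],
  [0, 0, 0, 0, 0, 0, 0],
])

```text
time: 20.38
tool_pos: [0.6241, -0.0524, 0.1449]
tcp_rot: [-2.391, -2.038, 0.002]
wrist_force: [-0.1, -0.5, 0.4]
width: 0.0
grip_force: 0.0
```

Call:
drive_tool([
  [0, 0, 0, 0, 0, 0.0006, 0],
  [0, 0, 0, 0, 0, 0, 0],
])

```text
time: 20.55
tool_pos: [0.6241, -0.0523, 0.1443]
tcp_rot: [-2.391, -2.038, 0.002]
wrist_force: [-0.8, 0.1, 0.2]
width: 0.002
grip_force: 0.0
```

Call:
drive_tool([
  [0, 0, 0, 0, 0, 0.0006, 0],
  [0, 0, 0, 0, 0, 0, 0],
])

```text
time: 20.72
tool_pos: [0.6242, -0.0524, 0.1439]
tcp_rot: [2.391, 2.038, -0.001]
wrist_force: [0.1, 1.0, -0.5]
width: -0.001
grip_force: 0.0
```

Call:
drive_tool([
  [0, 0, 0, 0, 0, 0.0006, 0],
  [0, 0, 0, 0, 0, 0, 0],
])

```text
time: 20.88
tool_pos: [0.6243, -0.0524, 0.1438]
tcp_rot: [2.391, 2.038, -0.001]
wrist_force: [-0.9, 0.7, 4.3]
width: -0.003
grip_force: 2.0
```

Call:
drive_tool([
  [0, 0, 0, 0, 0, 0.0005, 0],
  [0, 0, 0, 0, 0, 0, 0],
])

```text
time: 21.05
tool_pos: [0.6243, -0.0524, 0.1438]
tcp_rot: [2.391, 2.038, -0.001]
wrist_force: [-1.3, 0.6, 6.8]
width: -0.001
grip_force: 3.1
```

Call:
drive_tool([
  [0, 0, 0, 0, 0, 0.0003, 0],
  [0, 0, 0, 0, 0, 0, 0],
  [0, 0, 0, 0, 0, 0, 0],
])

```text
time: 21.3
tool_pos: [0.6243, -0.0524, 0.1438]
tcp_rot: [2.39, 2.038, -0.001]
wrist_force: [-3.8, -0.3, 7.7]
width: -0.006
grip_force: 3.8
```

```bash
python3 b.py; python3 b.py
```

```text
bubble -0.008 0.0355 -0.0017 lines -0.0127 0.0105
turn [-0.01  0.05 -0.31] shift [ 0.0004  0.     -0.0027] t=21.35
[-3.04529919  1.00025883  7.79410197] [ 0.62432463 -0.05238628  0.14380681]
bubble -0.008 0.0355 -0.0017 lines -0.0125 0.0105
turn [-0.    0.04 -0.31] shift [ 0.0004  0.     -0.0026] t=21.40
[-3.00137276  1.36683684  7.64745475] [ 0.62436164 -0.05237277  0.14383133]
```

Call:
drive_tool([
  [0, 0, 0, 0, -0.0004, 0.0005, 0],
  [0, 0, 0, 0, 0, 0, 0],
  [0, 0, 0, 0, 0, 0, 0],
  [0, 0, 0, 0, 0, 0, 0],
  [0, 0, 0, 0, 0, 0, 0],
  [0, 0, 0, 0, 0, 0, 0],
  [0, 0, 0, 0, 0, 0, 0],
  [0, 0, 0, 0, 0, 0, 0],
])

```text
time: 22.07
tool_pos: [0.6243, -0.0524, 0.1438]
tcp_rot: [2.39, 2.037, -0.0]
wrist_force: [-3.0, 0.9, 9.5]
width: 0.0
grip_force: 4.4
```

```bash
python3 b.py; python3 b.py|tail -1
```

```text
bubble -0.008 0.0355 -0.0017 lines -0.0127 0.0105
turn [ 0.05  0.04 -0.31] shift [ 0.0004  0.0001 -0.0027] t=22.12
[-1.97221592  1.51043034  8.50574237] [ 0.62431181 -0.0524016   0.14380694]
[-3.93877296  0.3736386   8.89677784] [ 0.62432156 -0.05239051  0.14380495]
```

Pressing at about 9 N. One last nudge, then I'll hand in.

Call:
drive_tool([
  [0, 0, 0, 0, -0.0003, 0.0003, 0],
  [0, 0, 0, 0, 0, 0, 0],
  [0, 0, 0, 0, 0, 0, 0],
  [0, 0, 0, 0, 0, 0, 0],
])

```text
time: 22.5
tool_pos: [0.6243, -0.0524, 0.1438]
tcp_rot: [2.39, 2.037, 0.001]
wrist_force: [-3.6, 0.7, 9.8]
width: 0.002
grip_force: 4.7
```

```bash
python3 b.py; python3 -c "
from workcell import workorder
print(workorder.finish_job())"
```

```text
bubble -0.008 0.0355 -0.0017 lines -0.0127 0.0105
turn [ 0.08  0.05 -0.31] shift [ 0.0004  0.0001 -0.0027] t=22.55
[-3.23557817  0.84805932  8.97579184] [ 0.624265   -0.05241387  0.14377594]
the job is handed in; nothing more can be done
None
```

The job is handed in at 22.6 s, with no verdict returned: the level is home against the stop, the bubble is within 1 mm of the middle of its lines, and closed fingers are pressing the bare top at about 9–10 N; the die, flange plate and carton were not touched.

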